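# Latch the game case

## Task

Latch the sprung-open game case: swing the wire bail out over the brass keeper, lower its bar behind the keeper and draw it back under the lip until you feel it bear on the keeper with a light pull of about 6 N, without dragging the far half along by the bail; then let go and press the red lever over past centre until it lies flat and the two halves are drawn together. Force neither the bail nor the lever, and leave the chess pieces and the cup standing where they are.

Things in the scene. Friction and masses are not known exactly. Their poses are not given: they have to be found in the camera images.
- case: Near half of a dark green chess-game case fixed on the table, on edge; both halves together 153 (x) x 220 (y) x 170 (z) mm, chequered on front and back. Origin on the table under the middle of the seam; x crosses the seam from the near half (lever) to the far half (keeper), y along the seam, z up. Flat top at z 170 mm, with a toggle latch in its middle whose hinges all run along y.
- far_half: Far half of the case, x 5 to 67 mm, hinged along y at the case's origin; its frame equals the case's when drawn shut. Springs hold it ajar, its top 10 mm out (+x); drawing it in takes about 4 N per mm at the keeper. On its top stands the keeper, a brass hook: stem 6 mm thick, 14 mm wide (y), 14 mm tall, and a 4 mm thick lip that overhangs 5 mm to +x over a 10 mm high notch.
- shell (a joint): Angle of the far half about its bottom hinge, rad: 0.056 sprung ajar (10 mm gap at the top), between -0.03 and 0.035 (according to how the keeper is set) when the latch is closed.
- keeper_mid (a point): Middle of the keeper's setting range, at x 38, y 0, z 177 mm of far_half. A bar seated against the stem under the lip has its centre here, but the keeper is screwed up to 4 mm nearer or farther along x than this; that offset is not reported and must be felt (or seen).
- lever (a joint): Toggle lever angle, rad: 0 = flat on its stop, red handle pointing to -x; 1.57 = handle upright; grows as the handle swings up and over towards +x. Stays where it is left (friction 0.03 N m). With the bail hooked, dead centre is near 0.4 and below that it snaps down by itself; pressing takes at most about 13 N at 45 mm from the pivot.
- lever_pivot (a point): Lever pivot, x -22, y 0, z 184 mm of the case (14 mm above its top).
- lever_tip (a point): Free end of the red handle, 55 mm from the pivot, middle of the thickness. The handle is a flat bar 26 mm wide (y), 6 mm thick, from 10 to 55 mm from the pivot.
- handle: The red lever handle; origin at the lever pivot, axes those of the case when the lever angle is 0 (handle along -x).
- bail: Steel wire bail, 47 mm wide (y), ending in a cross bar with a yellow grip roller above it. Origin at its hinge, carried by the lever 16 mm from the pivot: at x -15.2, z -4.9 mm in the handle's frame. In the bail's frame the bar is at x 75.2, z -2.1 mm, the roller at x 75.2, z 21.9 mm. Hinge friction 0.02 N m: it stays where left, and is carried up with the turning lever unless held under the lip.
- bail_bar (a point): Middle of the bail's cross bar (5 mm thick, 42 mm long along y), the part that goes under the keeper's lip. Lever and bail form a two-link chain from the pivot (16 mm, then 75 mm): moving the bar also turns the lever.
- bail_grip (a point): Centre of the yellow grip roller, a flat-ended roller along y, 13 mm in diameter, 26 mm long, 24 mm from the bar on its upper side. It spins freely on the bail: pinch it end to end (fingers closing along y) and the bail can swing while it is held.
- king: Pale wooden chess king, 98 mm tall, base 38 mm across, standing loose on the table beside the case; origin under its base.
- rook: Dark wooden rook, 60 mm tall, base 36 mm across, loose on the table beside the case; origin under its base.
- cup: White mug, 70 mm tall, 76 mm across, loose on the table beside the case; origin under its base.

How it is judged:
By the outcome, as a careful person would: the job done as asked, in the order asked, and still so for the second after the job is handed in, with the robot touching nothing.
It also fails if it takes over 72 s, if anything falls off the work surface, if the arm or the gripper's body presses on something with over 40 N, if the wrist force passes 120 N, or if a joint passes its speed limit or range.

## Robot

A 6-joint arm with a two-finger parallel gripper is mounted at the origin on the work surface. World frame = base frame: x ahead of the robot, y to its left, z up, the work surface at z = 0. Lengths are in m, angles in rad, forces in N, time in s.
With the tool pointing down it reaches from about 0.225 to 0.875 m from the base axis. Payload 3.4 kg.
Tool frame: the origin (TCP) lies midway between the tips of the shut fingers; the grasp point (between the pads) lies 19 mm behind it (manip.grip_point_offset is the distance from the TCP to the grasp point, in m); z points along the fingers, y is the line along which they close (so a half turn about z gives the same grasp; the last joint's range is limited). The gripper opens to 85 mm and grips with 20 to 120 N. Pads are 22 mm wide; open, the fingers measure 114 mm over their backs; the gripper's body (76 mm by 85 mm) begins 54 mm behind the grasp point. The pads swing forward as they close: fully open they stand 13 mm farther back than shut.
Start: joints at [-1.266, 0.276, 1.505, -0, 1.361, -0.121], TCP at [0.238, -0.524, 0.231] pointing down, gripper open.
Joint ranges: [-2.89, 2.89], [-0.75, 2.08], [0.22, 2.7], [-1.18, 4.32], [0.11, 2.71], [-2.7, 2.7]. Speed limits (rad/s): [2.57, 2.57, 3.14, 3.14, 3.14, 3.14].

## Interface

Orientations are given as a unit quaternion [w, x, y, z].
In Python, from rig import manip gives the robot as it stands.
- The arm moves only by the shell command python3 -m handwheel 'ROWS' [FORCE]. ROWS is JSON, a list of rows, each an object with "translation": the shift along the tool's x, y, z in m, a list of three; "angular": the turn, a rotation vector about the tool's x, y, z in degrees, a list of three; "hand": the closure, from 0 (fully open) to 1 (shut). A call has 1 to 10 rows; each row shifts and turns the commanded pose from where the row before left it, along the tool's axes as they then stand; what a row does not reach is not made up. A row lasts 1/12 s, in which the tool goes at most 41.7 mm and 7.16 degrees, less where a joint would pass 70% of its speed; a pose out of reach is approached as far as the arm can. A call with a gripper value outside its range is refused whole. The fingers move at their own pace and stop on an object; FORCE is the grip in N (left out, the last holds). Time passes only in rows, so rows that do not move let the fingers close. It gives the time, the measured TCP pose, the force, the opening and the grip force at its end, in the units of the state.
- manip.get_state(): the state, without advancing time (a new reading comes with each control period).
- manip.get_image(name): name is "scene" or "top" or "wrist"; returns the picture (384x512x3 uint8, red, green, blue); there is no depth.
- manip.camera_info(name): a dict with "camera_matrix" (3x3 intrinsics, pixels), "k1" (the pictures are not rectified: a ray, as slopes to the right and down, at radius r is drawn at 1 + k1 r^2 times it, then the intrinsics apply), "eye" and "orientation" of the camera in the world; the wrist camera has in their place "tool_from_camera" (4x4, takes a point from camera to tool coordinates, whose origin is the TCP and whose axes are the flange's). Camera axes: x right, y down, z forward; pixel columns grow to the right and rows downward; lengths in m; the calibration is good to about 2 mm. A picture is of the moment at which its call begins: read the wrist's pose just before it. camera_info takes no time and is no camera call.
- manip.sign_off(): hands the job in; it is judged then, once.
The state is a dict: "clock": time; "qpos": joint angles; "qd": joint speeds; "effort": joint torques, N m; "position": TCP position; "ee_rot": TCP orientation; "contact_force": force on the tool from outside, world axes, zero at the start; "moment": the same for the moment, N m; "width": finger opening in m; "gripper_force": force on a finger pad.
Only numpy, scipy, OpenCV 4.12 (cv2) and the standard library are available. Lean on these libraries where they do the work, as an engineer would, in place of code of your own. Each camera call takes 0.05 s, during which the arm holds its last target. There are 200 camera calls.

## Working session

There is one attempt and no reset: what is moved stays moved. The work goes in short steps, Python scripts to look and compute and a shell command to move; the robot and the scene stay as the last step left them, time stands still between calls to the robot, and variables do not carry over. Pictures are saved under pics/ and viewed, at most 10 in all, crops included, and the job is handed in when it is done.

```bash
ls; mkdir -p pics
python3 - <<'E'
from rig import manip
import cv2
for n in ("scene","top"):
    cv2.imwrite(f"pics/{n}0.png",manip.get_image(n)[:,:,::-1]); 
    i=manip.camera_info(n); print(n,i)
print(manip.camera_info("wrist")); print(manip.get_state(), manip.grip_point_offset)
E
```

```text
pics
scene {'camera_matrix': array([[406.78163308,   0.        , 254.40996694],
       [  0.        , 406.78163308, 191.18965846],
       [  0.        ,   0.        ,   1.        ]]), 'k1': -0.11125656762672481, 'eye': array([1.13106942, 0.18597753, 0.70866854]), 'orientation': array([-0.23994577,  0.56042083,  0.73099711, -0.30659051])}
top {'camera_matrix': array([[350.06428937,   0.        , 256.82292453],
       [  0.        , 350.06428937, 188.12574867],
       [  0.        ,   0.        ,   1.        ]]), 'k1': -0.10974245315350936, 'eye': array([0.48103107, 0.05570667, 1.03404913]), 'orientation': array([-0.02575353,  0.70995841, -0.70174864,  0.05333532])}
{'camera_matrix': array([[309.56668813,   0.        , 251.69728568],
       [  0.        , 309.56668813, 190.78116487],
       [  0.        ,   0.        ,   1.        ]]), 'k1': -0.006519478604122587, 'tool_from_camera': array([[ 2.66249434e-04, -9.48503622e-01, -3.16766171e-01,
         8.25824960e-02],
       [ 9.99999964e-01,  2.41046063e-04,  1.18751192e-04,
        -1.02566992e-04],
       [-3.62806971e-05, -3.16766192e-01,  9.48503652e-01,
        -1.42776759e-01],
       [ 0.00000000e+00,  0.00000000e+00,  0.00000000e+00,
         1.00000000e+00]])}
{'clock': 0.1, 'qpos': array([-1.26597394e+00,  2.76502087e-01,  1.50595023e+00, -1.79768966e-05,
        1.36071215e+00, -1.20962603e-01]), 'qd': array([ 0.00178677, -0.00234503, -0.00263709, -0.00014806, -0.00043145,
       -0.00030728]), 'effort': array([ 1.33948412e-03, -4.17697871e+01, -2.46404457e+01, -1.03883219e-04,
        5.76206949e-03, -7.70677900e-06]), 'position': array([ 0.23736847, -0.52322503,  0.23056557]), 'ee_rot': array([-7.81780192e-04,  9.77423155e-01,  2.11289748e-01, -8.08987316e-05]), 'contact_force': array([ 0.11496592, -0.62181682,  0.45875233]), 'moment': array([-0.01809242,  0.02850286, -0.04407323]), 'gripper_force': 0.0, 'width': 0.0854829357122568} 0.0187
```

View pics/scene0.png

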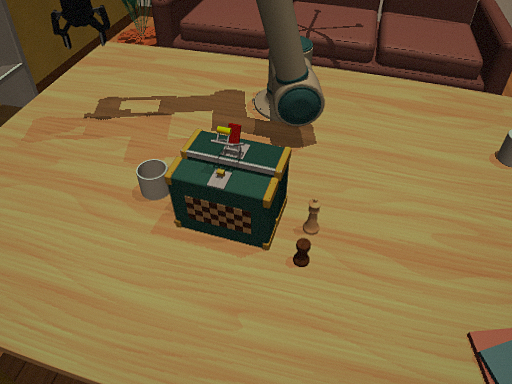

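View pics/top0.png

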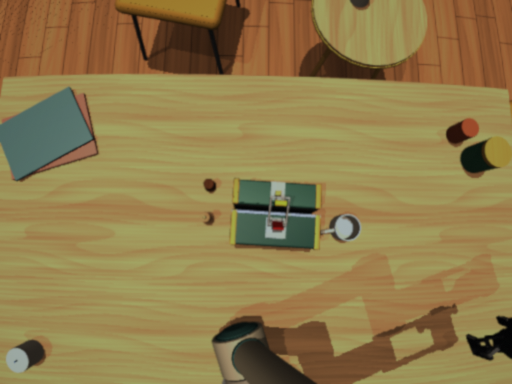

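The case stands at top px (277,215), with lever (red) at (277,226), roller (yellow) at (280,203) and keeper at about (277,193). King and rook are at (209,217) and (209,185), the cup at (345,228). In the scene view, lever is at (235,133), roller (225,130) and keeper (220,173).

```bash
cat > h.py <<'E'
from rig import manip
import numpy as np, cv2
from scipy.spatial.transform import Rotation as R
def rot(q): return R.from_quat(np.r_[q[1:],q[0]]).as_matrix()
def cam(n,st=None):
    i=manip.camera_info(n)
    if n=="wrist":
        T=i["tool_from_camera"]; A=rot(st["ee_rot"]); return i,A@T[:3,:3],A@T[:3,3]+st["position"]
    return i,rot(i["orientation"]),i["eye"]
def ray(c,px):
    i,A,e=c; p=cv2.undistortPoints(np.float64(px).reshape(-1,1,2),i["camera_matrix"],np.array([i["k1"],0,0,0.]))[:,0]
    d=np.c_[p,np.ones(len(p))]@A.T; return e,d/np.linalg.norm(d,axis=1)[:,None]
def plane(c,px,z): e,d=ray(c,px); return e+d*((z-e[2])/d[:,2])[:,None]
def tri(c1,p1,c2,p2):
    (a,u),(b,v)=ray(c1,p1),ray(c2,p2); u,v=u[0],v[0]
    s,t=np.linalg.lstsq(np.c_[u,-v],b-a,rcond=None)[0]; return (a+s*u+b+t*v)/2,np.linalg.norm(a+s*u-b-t*v)
def blobs(im,lo,hi,roi,minA=4):
    h=cv2.cvtColor(im,cv2.COLOR_RGB2HSV); m=cv2.inRange(h,np.array(lo),np.array(hi)); k=np.zeros_like(m); x0,y0,x1,y1=roi; k[y0:y1,x0:x1]=m[y0:y1,x0:x1]
    n,_,s,c=cv2.connectedComponentsWithStats(k); return k,[(int(s[j,4]),s[j,:4].tolist(),c[j].round(1)) for j in range(1,n) if s[j,4]>=minA]
E
python3 - <<'E'
from h import *
st=manip.get_state(); t=manip.get_image("top"); s=manip.get_image("scene")
ct,cs=cam("top"),cam("scene")
for n,im,roi in(("top",t,(225,170,335,255)),("scene",s,(160,115,300,250))):
    for nm,lo,hi in(("red",(0,180,90),(6,255,255)),("yel",(22,180,80),(34,255,255)),("green",(70,60,15),(95,255,255)),("wht",(0,0,110),(180,50,255))):
        k,b=blobs(im,lo,hi,roi,5); print(n,nm,b)
        if n=="top" and nm=="green":
            for z in(.17,):
                pts=np.argwhere(k)[:,::-1]; W=plane(ct,pts,z)[:,:2].astype(np.float32)
                r=cv2.minAreaRect(W); print("rect",r, cv2.boxPoints(r))
a=cv2.resize(t[165:260,225:365],None,fx=4,fy=4,interpolation=2); b=cv2.resize(s[115:250,160:300],None,fx=4,fy=4,interpolation=2)
cv2.imwrite("pics/t1.png",a[:,:,::-1]); cv2.imwrite("pics/s1.png",b[:,:,::-1])
E
```

```text
top red [(21, [273, 227, 10, 3], array([277.9, 227.6]))]
top yel [(37, [275, 202, 11, 4], array([279.7, 203.7]))]
top green [(395, [240, 182, 30, 24], array([256.8, 192.7])), (588, [286, 184, 29, 25], array([301. , 195.6])), (1650, [237, 214, 77, 33], array([275.8, 231.4])), (6, [274, 216, 6, 1], array([276.5, 216. ]))]
rect ((0.5148041248321533, -0.02634832262992859), (0.1866014152765274, 0.15299420058727264), 87.38883972167969) [[ 0.43413588 -0.11606713]
 [ 0.5869713  -0.12303718]
 [ 0.59547234  0.06337049]
 [ 0.44263697  0.07034054]]
top wht [(243, [270, 182, 20, 18], array([277.9, 190.3])), (576, [237, 210, 79, 29], array([274.7, 221.6])), (35, [324, 228, 11, 5], array([329.5, 230.4]))]
scene red [(149, [229, 123, 11, 20], array([234.5, 133.1]))]
scene yel [(84, [217, 126, 14, 8], array([223.2, 129.6])), (96, [183, 129, 18, 22], array([191.3, 138.9])), (100, [276, 147, 14, 24], array([282.6, 158.7])), (85, [166, 157, 15, 19], array([172.8, 165.9])), (13, [217, 170, 6, 4], array([219.2, 171.5])), (98, [265, 177, 12, 22], array([270.5, 187.7]))]
scene green [(106, [281, 115, 19, 9], array([291. , 118.2])), (1275, [188, 131, 96, 37], array([239.3, 149.8])), (29, [219, 135, 9, 4], array([222.4, 136.7])), (4682, [168, 157, 118, 90], array([225.7, 197.2])), (24, [282, 170, 5, 11], array([284.8, 175.6]))]
scene wht [(58, [211, 133, 24, 13], array([221.9, 140.5])), (66, [241, 144, 9, 15], array([244.3, 149.1])), (33, [224, 146, 15, 6], array([231.3, 148.5])), (69, [186, 150, 32, 8], array([202.1, 153.8])), (19, [226, 154, 11, 4], array([230.5, 155.3])), (40, [219, 157, 19, 5], array([227.4, 159.2])), (36, [160, 160, 8, 17], array([163.9, 168.8])), (90, [239, 161, 36, 10], array([256.5, 165.5])), (240, [207, 169, 25, 20], array([218.8, 179.9]))]
```

View pics/t1.png

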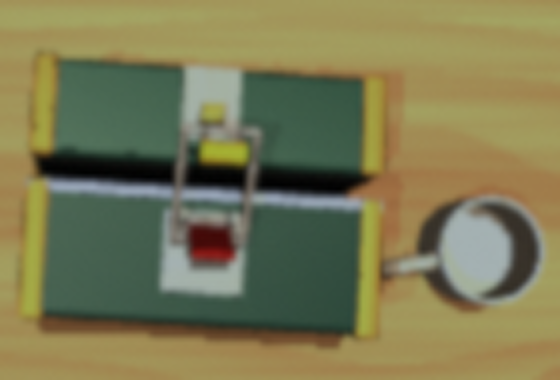

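View pics/s1.png

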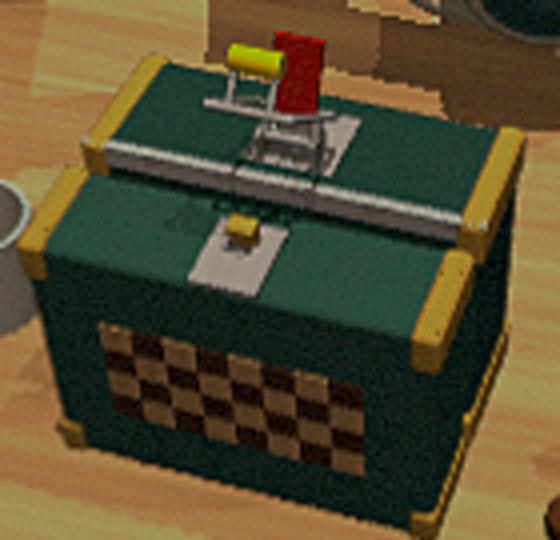

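The crops show the lever about upright and the bail standing out over the seam, its bar short of the keeper. In crop t1 the near half's corners are (28,178), (22,315), (377,335), (383,200); keeper is at t1 (212,112) and s1 (243,228).

Run:
```python
from h import *
np.set_printoptions(precision=4,suppress=True)
ct,cs=cam("top"),cam("scene")
f=lambda *p:np.array(p)/4+[225,165]-.375; g=lambda *p:np.array(p)/4+[160,115]-.375
C=plane(ct,[f(28,178),f(22,315),f(377,335),f(383,200)],.17); print("near corners",C[:,:2])
yaw=np.mean([np.arctan2(-(a-b)[0],(a-b)[1]) for a,b in((C[0],C[3]),(C[1],C[2]))]); print("yaw",yaw, np.linalg.norm(C[0]-C[3]),np.linalg.norm(C[0]-C[1]))
P={}
for n,a,b in(("roller",[279.7,203.7],[223.2,129.6]),("keeper",f(212,110),g(243,228)),("handle_top",f(213,240),g(300,38)),
   ("bar_L",f(190,132),g(208,103)),("bar_R",f(260,130),g(330,116))):
    P[n],e=tri(ct,a,cs,b); print(n,P[n],"miss",e)
ex=np.array([np.cos(yaw),np.sin(yaw)]); ey=np.array([-ex[1],ex[0]])
mid=(C[0]+C[1]+C[2]+C[3])[:2]/4
for n in P: d=P[n][:2]-mid; print(n,"rel near-half centre, case axes",d@ex,d@ey)
print("corners",[( (c[:2]-mid)@ex,(c[:2]-mid)@ey) for c in C])
for n,px in(("king",(209,217)),("rook",(209,185)),("cup",(345,228))): print(n,plane(ct,[px],.07))
```

```text
near corners [[ 0.5254  0.084 ]
 [ 0.4416  0.0864]
 [ 0.4306 -0.1325]
 [ 0.5141 -0.1368]]
yaw -0.050804916487788725 0.2211299057651501 0.08383420754536873
roller [ 0.5349 -0.0278  0.2572] miss 0.004451223833020441
keeper [ 0.5681 -0.0287  0.1796] miss 0.00021269021637270694
handle_top [ 0.4878 -0.023   0.2393] miss 0.0011333280986255078
bar_L [ 0.5545 -0.0275  0.245 ] miss 0.0373127625123722
bar_R [ 0.5452 -0.0207  0.2395] miss 0.05959749694143528
roller rel near-half centre, case axes 0.05702198253302023 -0.00019330364806267265
keeper rel near-half centre, case axes 0.09026414786999773 0.0006255794971501429
handle_top rel near-half centre, case axes 0.0097136407819575 0.00225807897994508
bar_L rel near-half centre, case axes 0.0765807672114732 0.0011167159530205985
bar_R rel near-half centre, case axes 0.06697455858981802 0.007432858120015656
corners [(np.float64(0.04190645489253306), np.float64(0.11103834937224742)), (np.float64(-0.04190593444996808), np.float64(0.10912582552639379)), (np.float64(-0.04178780214757981), np.float64(-0.11007265061864885)), (np.float64(0.041787281705014716), np.float64(-0.11009152427999233))]
king [[0.5082 0.1489 0.07  ]]
rook [[0.5965 0.151  0.07  ]]
cup [[ 0.4811 -0.2287  0.07  ]]
```

```bash
python3 -m handwheel '[{"translation":[0,0,-0.03],"angular":[0,0,6.8],"hand":0},{"translation":[0,0,-0.03],"angular":[0,0,6.8],"hand":0},{"translation":[0,0,-0.03],"angular":[0,0,6.8],"hand":0},{"translation":[0,0,0],"angular":[0,0,6.9],"hand":0},{"translation":[0.018,-0.034,0],"angular":[0,0,0],"hand":0},{"translation":[0.018,-0.034,0],"angular":[0,0,0],"hand":0},{"translation":[0.018,-0.034,0],"angular":[0,0,0],"hand":0},{"translation":[0.018,-0.034,0],"angular":[0,0,0],"hand":0},{"translation":[0.018,-0.034,0],"angular":[0,0,0],"hand":0},{"translation":[0.018,-0.034,0],"angular":[0,0,0],"hand":0}]' 30
python3 -m handwheel '[{"translation":[0.018,-0.034,0],"angular":[0,0,0],"hand":0},{"translation":[0.018,-0.034,0],"angular":[0,0,0],"hand":0},{"translation":[0.018,-0.034,0],"angular":[0,0,0],"hand":0},{"translation":[0.018,-0.034,0],"angular":[0,0,0],"hand":0},{"translation":[0.018,-0.034,0],"angular":[0,0,0],"hand":0},{"translation":[0.018,-0.034,0],"angular":[0,0,0],"hand":0},{"translation":[0.018,-0.034,0],"angular":[0,0,0],"hand":0},{"translation":[0.018,-0.034,0],"angular":[0,0,0],"hand":0},{"translation":[0.016,-0.034,0],"angular":[0,0,0],"hand":0},{"translation":[0,0,0],"angular":[0,0,0],"hand":0}]'
python3 - <<'E'
from h import *
st=manip.get_state(); print(st["position"],R.from_matrix(rot(st["ee_rot"])).as_matrix().round(3).tolist())
im=manip.get_image("wrist"); cv2.imwrite("pics/w1.png",cv2.resize(im,None,fx=1.5,fy=1.5)[:,:,::-1])
print("yel",blobs(im,(22,150,70),(34,255,255),(0,0,512,384),30)[1]); print("red",blobs(im,(0,170,60),(7,255,255),(0,0,512,384),30)[1])
E
```

```text
clock: 1.03
position: [0.3561, -0.3236, 0.3212]
ee_rot: [-0.0, 1.0, -0.026, 0.0]
contact_force: [0.9, 0.0, -1.3]
width: 0.0854
gripper_force: 0.0
clock: 1.87
position: [0.5335, -0.0219, 0.3207]
ee_rot: [-0.002, 1.0, -0.022, 0.001]
contact_force: [-0.6, -0.6, 0.2]
width: 0.0858
gripper_force: 0.0
[ 0.53352045 -0.02190916  0.32067366] [[0.999, -0.044, 0.001], [-0.044, -0.999, 0.005], [0.001, -0.005, -1.0]]
yel []
red [(999, [245, 221, 30, 39], array([259.3, 240.7]))]
```

View pics/w1.png

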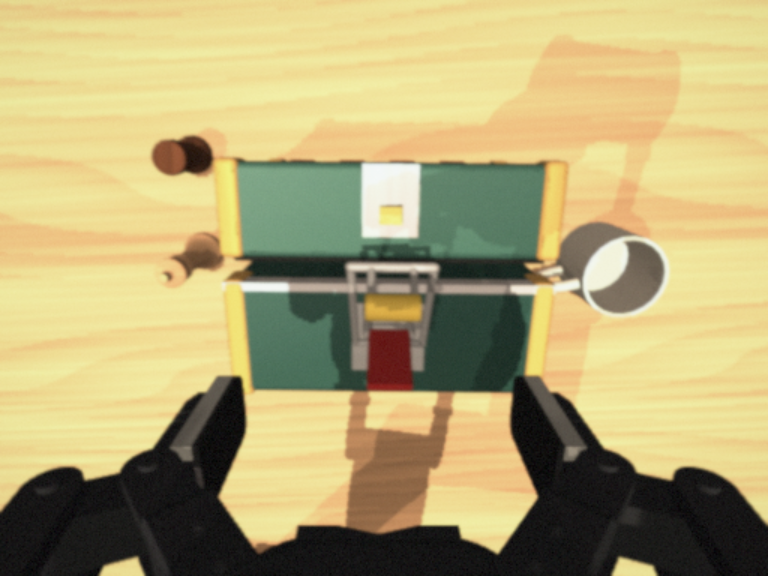

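Wrist view (1.5x): keeper lip at (391,215), bar at (393,268), roller centre (393,308), red handle end at (391,389) – the latch line is centred and aligned with the fingers.

```bash
cat > k.py <<'E'
import numpy as np
from scipy.optimize import brentq
P=np.array([-22,184.])
def hinge(t): return P+[-15.2*np.cos(t)-4.9*np.sin(t),15.2*np.sin(t)-4.9*np.cos(t)]
def pts(t,b): # b: bail elevation
    h=hinge(t); u=np.array([np.cos(b),np.sin(b)]); n=np.array([-u[1],u[0]]); return h+75.2*u-2.1*n,h+75.2*u+21.9*n
def solve(p,which=0,lo=1.0,hi=2.9): # which 0 bar,1 roller ; returns all branches
    r=np.hypot(75.2,[-2.1,21.9][which]); off=np.arctan2([-2.1,21.9][which],75.2); p=np.array(p,float); out=[]
    f=lambda t:np.linalg.norm(p-hinge(t))-r
    T=np.linspace(lo,hi,100); F=[f(t) for t in T]
    for a,b,fa,fb in zip(T,T[1:],F,F[1:]):
        if fa*fb<0:
            t=brentq(f,a,b); d=p-hinge(t); out.append((t,np.arctan2(d[1],d[0])-off))
    return out
E
python3 - <<'E'
from h import *; from k import *
np.set_printoptions(precision=4,suppress=True)
st=manip.get_state(); cw=cam("wrist",st); ct=cam("top"); cs=cam("scene")
q=lambda *p:np.array(p)/1.5-.17
yaw=-.0508; ex=np.array([np.cos(yaw),np.sin(yaw)]); ey=np.array([-ex[1],ex[0]]); o=np.array([.4779,-.0247])+.0442*ex
cc=lambda p:np.r_[(p[:2]-o)@ex,(p[:2]-o)@ey,p[2]]*1e3
print("origin",o)
print("near corners",[cc(x) for x in plane(cw,[q(225,290),q(553,290),q(548,390),q(232,390)],.17)])
print("far corners",[cc(x) for x in plane(cw,[q(215,158),q(567,162)],.168)])
print("keeper lip",cc(plane(cw,[q(391,215)],.182)[0]),"front edge",cc(plane(cw,[q(391,206)],.182)[0]))
for nm,w,t_,s_ in(("roller",q(393,308),[279.7,203.7],[223.2,129.6]),):
    for c,p in((ct,t_),(cs,s_)):
        x,e=tri(cw,w,c,p); print(nm,x,cc(x),e, [(round(a,2),round(b,2),pts(a,b)[0]) for a,b in solve(cc(x)[[0,2]],1,0.3)])
x,e=tri(cw,q(391,389),cs,np.array([300,38])/4+[160,115]-.4); print("handle end",cc(x),e)
print("hand end plane",cc(plane(cw,[q(391,331)],.239)[0]))
E
```

```text
origin [ 0.522  -0.0269]
near corners [array([ -9.0038, 105.3573, 170.    ]), array([  -7.6322, -113.9025,  170.    ]), array([ -83.7791, -119.9055,  170.    ]), array([-85.2663, 107.8694, 170.    ])]
far corners [array([ 76.146 , 103.7813, 168.    ]), array([  75.056 , -112.9169,  168.    ])]
keeper lip [ 44.0014  -4.5664 182.    ] front edge [ 49.4552  -4.4859 182.    ]
roller [ 0.534  -0.0288  0.2544] [ 11.9958  -1.2736 254.3951] 0.005833629302559793 [(0.85, np.float64(0.63), array([ 26.1948, 235.046 ]))]
roller [ 0.5336 -0.0312  0.2558] [ 11.7272  -3.656  255.7594] 0.0010619946426948911 [(0.91, np.float64(0.65), array([ 26.164, 236.587]))]
handle end [-49.8648  -4.0393 227.3603] 0.0018768674718888491
hand end plane [ -7.4485  -3.8697 239.    ]
```

```bash
python3 -m handwheel '[{"translation":[0,0.007,0.02],"angular":[0,0,0],"hand":0},{"translation":[0,0,0.025],"angular":[0,0,0],"hand":0},{"translation":[0,0,0],"angular":[0,0,0],"hand":0.3},{"translation":[0,0,0],"angular":[0,0,0],"hand":0.3}]'
python3 - <<'E'
from h import *; from k import *
np.set_printoptions(precision=4,suppress=True)
st=manip.get_state(); print(st["position"],st["width"])
im=manip.get_image("wrist"); cv2.imwrite("pics/w2.png",cv2.resize(im,None,fx=1.5,fy=1.5)[:,:,::-1])
cw=cam("wrist",st)
k,b=blobs(im,(17,120,90),(36,255,255),(190,110,330,330),150); print(b)
for a in b: print(plane(cw,[a[2]],.257))
i,A,e=cw; 
for z in(.2444,.2554): 
    v=A.T@(np.array([st["position"][0],st["position"][1],z])-e); print("tool axis at z",z,v[:2]/v[2]*309.57+[251.7,190.8])
E
```

```text
clock: 2.25
position: [0.5293, -0.0356, 0.2754]
ee_rot: [-0.0, 1.0, -0.026, -0.002]
contact_force: [0.5, 0.1, 0.2]
width: 0.0637
gripper_force: 0.0
[ 0.5293 -0.0356  0.2754] 0.06368810813539932
[(164, [234, 141, 17, 13], array([242.5, 145.9])), (1051, [213, 216, 48, 23], array([237.1, 226.7]))]
[[ 0.5829 -0.033   0.257 ]]
[[ 0.5367 -0.0271  0.257 ]]
tool axis at z 0.2444 [252.5703 228.1148]
tool axis at z 0.2554 [252.612  236.3058]
```

View pics/w2.png

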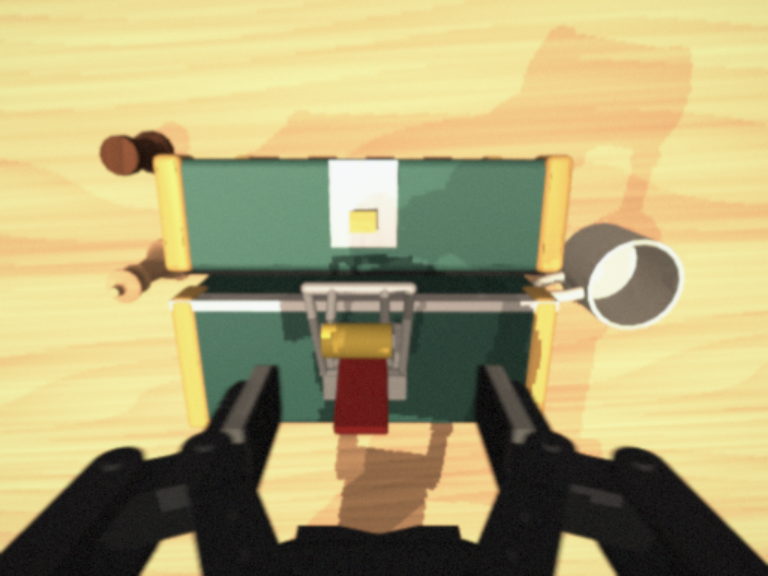

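Roller at (356,341), keeper lip at (363,221) in w2 (1.5x); the arm is now still and the roller's y agrees with the top view (-0.027). It lies 8 mm to the left of the fingers' midline.

```bash
python3 -m handwheel '[{"translation":[0.006,-0.0083,0.0],"angular":[0,0,0],"hand":0.3},{"translation":[0,0,0.012],"angular":[0,0,0],"hand":0.3},{"translation":[0,0,0.012],"angular":[0,0,0],"hand":0.3},{"translation":[0,0,0.008],"angular":[0,0,0],"hand":0.3},{"translation":[0,0,0],"angular":[0,0,0],"hand":0.3},{"translation":[0,0,0],"angular":[0,0,0],"hand":0.3}]'
python3 - <<'E'
from h import *; from k import *
np.set_printoptions(precision=4,suppress=True)
st=manip.get_state(); print(st["position"],st["width"],st["contact_force"])
im=manip.get_image("wrist"); cv2.imwrite("pics/w3.png",cv2.resize(im,None,fx=1.5,fy=1.5)[:,:,::-1])
cw=cam("wrist",st)
k,b=blobs(im,(17,120,90),(36,255,255),(190,80,330,330),100); print(b)
for a in b: print("z.255",plane(cw,[a[2]],.256)[0],"z.182",plane(cw,[a[2]],.182)[0])
E
```

```text
clock: 2.8
position: [0.5375, -0.0268, 0.2448]
ee_rot: [0.0, 1.0, -0.025, 0.0]
contact_force: [1.1, 0.3, 0.7]
width: 0.0596
gripper_force: 0.0
[ 0.5375 -0.0268  0.2448] 0.05963538461239409 [1.111  0.2778 0.6646]
[(190, [245, 160, 19, 15], array([252.7, 165.2])), (1488, [227, 256, 56, 27], array([254.5, 269. ]))]
z.255 [ 0.5877 -0.0293  0.256 ] z.182 [ 0.5696 -0.0286  0.182 ]
z.255 [ 0.5355 -0.0276  0.256 ] z.182 [ 0.4882 -0.0259  0.182 ]
```

View pics/w3.png

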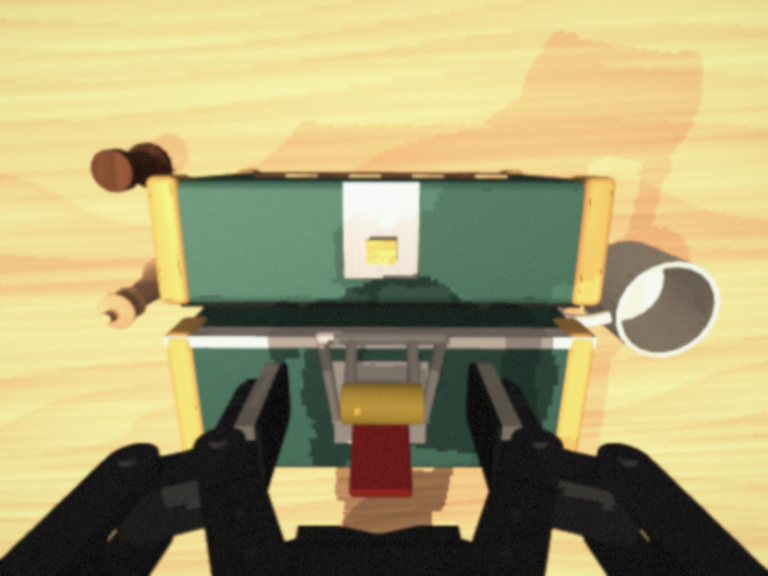

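Roller (381,403) is centred between the pads in w3. Close gently.

```bash
python3 -m handwheel '[{"translation":[-0.002,0.0007,0.001],"angular":[0,0,0],"hand":0.6},{"translation":[0,0,0],"angular":[0,0,0],"hand":0.75},{"translation":[0,0,0],"angular":[0,0,0],"hand":0.9},{"translation":[0,0,0],"angular":[0,0,0],"hand":1},{"translation":[0,0,0],"angular":[0,0,0],"hand":1},{"translation":[0,0,0],"angular":[0,0,0],"hand":1}]' 25
python3 - <<'E'
from k import *
np.set_printoptions(precision=1,suppress=True)
s=solve((13.5,256),1,.3); print(s,[pts(*a)[0] for a in s])
for bx,bz in((50,205),(57,195),(60,190),(60,185),(60,180),(60,174),(60,172),(56,173),(52,173),(48,173),(44,173)):
    print(bx,bz,[(round(t,2),round(b,2),pts(t,b)[1]) for t,b in solve((bx,bz),0,.3)])
E
```

```text
clock: 3.35
position: [0.5354, -0.0277, 0.2437]
ee_rot: [0.0, 1.0, -0.025, 0.001]
contact_force: [0.7, -0.7, 0.4]
width: 0.0253
gripper_force: 26.1
[(0.9919632632096061, np.float64(0.6291041854543715))] [array([ 27.6, 236.6])]
50 205 [(1.69, np.float64(0.1), array([ 47.6, 228.9]))]
57 195 [(2.13, np.float64(-0.03), array([ 57.8, 219. ]))]
60 190 [(2.35, np.float64(-0.08), array([ 62. , 213.9]))]
60 185 [(2.4, np.float64(-0.14), array([ 63.5, 208.8]))]
60 180 [(2.47, np.float64(-0.2), array([ 64.9, 203.5]))]
60 174 [(2.57, np.float64(-0.27), array([ 66.5, 197.1]))]
60 172 [(2.61, np.float64(-0.3), array([ 67., 195.]))]
56 173 [(2.35, np.float64(-0.31), array([ 63.4, 195.8]))]
52 173 [(2.11, np.float64(-0.33), array([ 59.8, 195.7]))]
48 173 [(1.87, np.float64(-0.34), array([ 56. , 195.6]))]
44 173 [(1.6, np.float64(-0.33), array([ 51.8, 195.7]))]
```

```bash
python3 -m handwheel '[{"translation":[0.0068,0,0.0054],"angular":[0,0,0],"hand":1},{"translation":[0.0068,0,0.0054],"angular":[0,0,0],"hand":1},{"translation":[0.0068,0,0.0054],"angular":[0,0,0],"hand":1},{"translation":[0.0068,0,0.0054],"angular":[0,0,0],"hand":1},{"translation":[0.0068,0,0.0054],"angular":[0,0,0],"hand":1},{"translation":[0.0051,0,0.005],"angular":[0,0,0],"hand":1},{"translation":[0.0051,0,0.005],"angular":[0,0,0],"hand":1},{"translation":[0.0042,0,0.005],"angular":[0,0,0],"hand":1},{"translation":[0,0,0],"angular":[0,0,0],"hand":1},{"translation":[0,0,0],"angular":[0,0,0],"hand":1}]'
python3 - <<'E'
from h import *
st=manip.get_state(); print(st["position"],st["contact_force"])
im=manip.get_image("wrist"); s=manip.get_image("scene")
a=cv2.resize(im[60:320,120:400],None,fx=1.4,fy=1.4); b=cv2.resize(s[105:225,170:290],None,fx=3.03,fy=3.03,interpolation=2)
cv2.imwrite("pics/w4.png",np.hstack([a,b[:364,:364]])[:,:,::-1] if a.shape[0]==364 else a[:,:,::-1]); print(a.shape,b.shape)
E
```

```text
clock: 4.18
position: [0.583, -0.03, 0.2006]
ee_rot: [0.0, 1.0, -0.025, -0.001]
contact_force: [-4.8, -1.9, -1.2]
width: 0.0254
gripper_force: 25.9
[ 0.58301486 -0.03004823  0.20061009] [-4.82775754 -1.88168678 -1.20278579]
(364, 392, 3) (364, 364, 3)
```

View pics/w4.png

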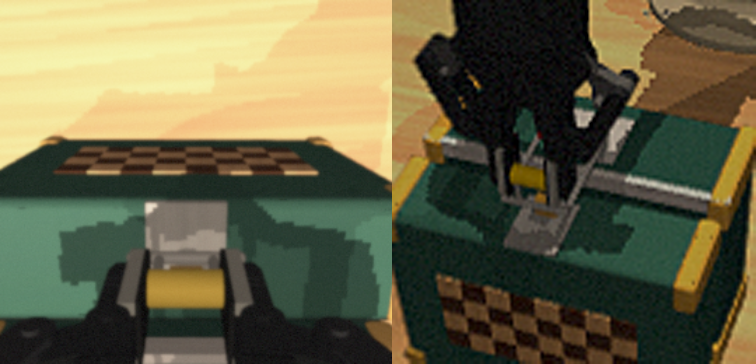

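Bar is out over the keeper, roller held at w4 (185,290); in the scene crop the bar is at (540,206), just beyond the lip by ray cast. Lowering behind it.

```bash
python3 -m handwheel '[{"translation":[0.002,0,0.004],"angular":[0,0,0],"hand":1},{"translation":[0.0015,0,0.004],"angular":[0,0,0],"hand":1},{"translation":[0,0,0],"angular":[0,0,0],"hand":1}]'
python3 -m handwheel '[{"translation":[0.001,0,0.003],"angular":[0,0,0],"hand":1},{"translation":[0.0005,0,0.002],"angular":[0,0,0],"hand":1},{"translation":[0,0,0],"angular":[0,0,0],"hand":1},{"translation":[0,0,0],"angular":[0,0,0],"hand":1}]'
python3 - <<'E'
from rig import manip
import numpy as np
from k import *
st=manip.get_state();p=st["position"];q=((p[0]-.522)*.9987-(p[1]+.0269)*.0508)*1e3,p[2]*1e3+12.3
print(p,st["contact_force"],q,[(t,b,pts(t,b)[0]) for t,b in solve(q,1)])
E
```

```text
clock: 4.53
position: [0.5864, -0.0302, 0.1931]
ee_rot: [0.0, 1.0, -0.025, -0.0]
contact_force: [-4.9, -1.0, -1.8]
width: 0.0251
gripper_force: 25.9
clock: 4.87
position: [0.5879, -0.0303, 0.1887]
ee_rot: [0.0, 1.0, -0.025, -0.0]
contact_force: [-5.9, -0.9, -0.2]
width: 0.0252
gripper_force: 25.9
[ 0.58785019 -0.03028451  0.18873921] [-5.86693979 -0.93016188 -0.21147424] (np.float64(65.93652008811684), np.float64(201.03921176309905)) [(2.5381657486993547, np.float64(-0.22744674908619028), array([ 60.52474164, 177.65732446]))]
```

```bash
python3 -m handwheel '[{"translation":[0,0,0.002],"angular":[0,0,0],"hand":1},{"translation":[0,0,0],"angular":[0,0,0],"hand":1}]'
python3 -m handwheel '[{"translation":[0,0,0.002],"angular":[0,0,0],"hand":1},{"translation":[0,0,0],"angular":[0,0,0],"hand":1},{"translation":[0,0,0],"angular":[0,0,0],"hand":1}]'
```

```text
clock: 5.03
position: [0.5883, -0.0303, 0.1868]
ee_rot: [0.0, 1.0, -0.025, 0.0]
contact_force: [-4.3, -1.7, -1.4]
width: 0.025
gripper_force: 25.9
clock: 5.28
position: [0.5886, -0.0303, 0.1848]
ee_rot: [0.0, 1.0, -0.025, 0.001]
contact_force: [-3.9, -1.0, -0.0]
width: 0.0255
gripper_force: 26.0
```

Run:
```python
from h import *
from k import *
st=manip.get_state();p=st["position"];q=((p[0]-.522)*.9987-(p[1]+.0269)*.0508)*1e3,p[2]*1e3+12.3
print(p,st["contact_force"],st["moment"],q,[(t,b,pts(t,b)[0]) for t,b in solve(q,1)])
s=manip.get_image("scene"); cv2.imwrite("pics/s5.png",cv2.resize(s[125:205,180:270],None,fx=6,fy=6,interpolation=2)[:,:,::-1])
```

```text
[ 0.58863171 -0.03030394  0.18477291] [-3.91221186 -1.00982819 -0.01775229] [-0.27017972  0.63727528 -0.01724566] (np.float64(66.71801253558996), np.float64(197.07290575896917)) [(2.5918069636210226, np.float64(-0.2712188876454241), array([ 60.28826933, 173.9502242 ]))]
```

View pics/s5.png

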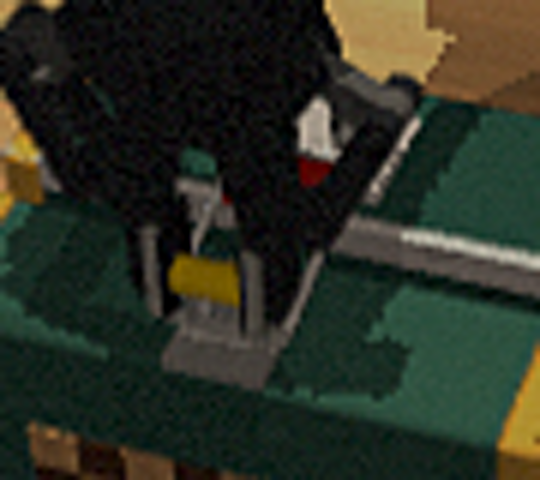

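```bash
python3 -m handwheel '[{"translation":[0,0,0.0015],"angular":[0,0,0],"hand":1},{"translation":[-0.002,0,0],"angular":[0,0,0],"hand":1},{"translation":[0,0,0],"angular":[0,0,0],"hand":1}]'
python3 -m handwheel '[{"translation":[-0.002,0,0],"angular":[0,0,0],"hand":1},{"translation":[0,0,0],"angular":[0,0,0],"hand":1}]'
python3 -m handwheel '[{"translation":[-0.0015,0,0],"angular":[0,0,0],"hand":1},{"translation":[0,0,0],"angular":[0,0,0],"hand":1}]'
```

```text
clock: 5.58
position: [0.5888, -0.0304, 0.1837]
ee_rot: [0.0, 1.0, -0.025, 0.003]
contact_force: [1.9, -2.2, -0.9]
width: 0.0253
gripper_force: 26.0
clock: 5.75
position: [0.5885, -0.0304, 0.1845]
ee_rot: [0.0, 1.0, -0.025, 0.005]
contact_force: [5.5, -1.4, 0.2]
width: 0.025
gripper_force: 26.0
clock: 5.92
position: [0.5877, -0.0304, 0.1847]
ee_rot: [0.0, 1.0, -0.025, 0.006]
contact_force: [6.4, -2.7, 1.2]
width: 0.025
gripper_force: 26.1
```

```bash
python3 -m handwheel '[{"translation":[0,0,0],"angular":[0,0,0],"hand":1},{"translation":[0,0,0],"angular":[0,0,0],"hand":1},{"translation":[0,0,0],"angular":[0,0,0],"hand":1}]'
python3 -m handwheel '[{"translation":[0,0,0],"angular":[0,0,0],"hand":1},{"translation":[0,0,0],"angular":[0,0,0],"hand":1},{"translation":[0,0,0],"angular":[0,0,0],"hand":1}]'
python3 -c "
from rig import manip; print(manip.get_state())"
```

```text
clock: 6.17
position: [0.5875, -0.0303, 0.1846]
ee_rot: [0.0, 1.0, -0.025, 0.005]
contact_force: [6.0, -2.3, 0.5]
width: 0.0257
gripper_force: 26.0
clock: 6.42
position: [0.5873, -0.0303, 0.1845]
ee_rot: [0.0, 1.0, -0.025, 0.005]
contact_force: [5.4, -2.1, 0.8]
width: 0.0252
gripper_force: 26.0
{'clock': 6.4167, 'qpos': array([-1.70413910e-01,  3.18944609e-01,  1.56130495e+00,  9.14714137e-04,
        1.25087626e+00,  1.45101472e+00]), 'qd': array([ 0.00078987, -0.00143728,  0.00164614, -0.00082765,  0.00099155,
       -0.00114355]), 'effort': array([ 9.38169770e-01, -4.34305179e+01, -2.03106415e+01,  3.19997650e-01,
        2.02713735e+00,  4.02484776e-02]), 'position': array([ 0.58733473, -0.03032909,  0.18449045]), 'ee_rot': array([ 3.26363929e-04,  9.99662185e-01, -2.54546140e-02,  5.24127968e-03]), 'contact_force': array([ 5.41227919, -2.11952463,  0.81833161]), 'moment': array([-0.30606865, -0.93658734,  0.06013067]), 'gripper_force': 26.04505330324173, 'width': 0.02523515035966262}
```

```bash
python3 -m handwheel '[{"translation":[-0.001,0,0.0],"angular":[0,0,0],"hand":1},{"translation":[0,0,0],"angular":[0,0,0],"hand":1},{"translation":[0,0,0],"angular":[0,0,0],"hand":1}]'
python3 -m handwheel '[{"translation":[-0.001,0,0.0],"angular":[0,0,0],"hand":1},{"translation":[0,0,0],"angular":[0,0,0],"hand":1},{"translation":[0,0,0],"angular":[0,0,0],"hand":1}]'
```

```text
clock: 6.67
position: [0.5859, -0.0303, 0.1844]
ee_rot: [0.0, 1.0, -0.025, 0.005]
contact_force: [4.2, -1.5, 0.2]
width: 0.0256
gripper_force: 26.0
clock: 6.92
position: [0.584, -0.0302, 0.1841]
ee_rot: [0.0, 1.0, -0.025, 0.004]
contact_force: [4.2, -1.6, 0.0]
width: 0.0253
gripper_force: 26.0
```

```bash
for i in 1; do python3 -m handwheel '[{"translation":[-0.001,0,0.0],"angular":[0,0,0],"hand":1},{"translation":[0,0,0],"angular":[0,0,0],"hand":1},{"translation":[0,0,0],"angular":[0,0,0],"hand":1}]'; python3 -m handwheel '[{"translation":[-0.001,0,0.0],"angular":[0,0,0],"hand":1},{"translation":[0,0,0],"angular":[0,0,0],"hand":1},{"translation":[0,0,0],"angular":[0,0,0],"hand":1}]'; python3 -m handwheel '[{"translation":[-0.001,0,0.0],"angular":[0,0,0],"hand":1},{"translation":[0,0,0],"angular":[0,0,0],"hand":1},{"translation":[0,0,0],"angular":[0,0,0],"hand":1}]'; done
```

```text
clock: 7.17
position: [0.581, -0.03, 0.1833]
ee_rot: [0.0, 1.0, -0.025, 0.001]
contact_force: [3.6, -2.4, 0.4]
width: 0.0251
gripper_force: 26.0
clock: 7.42
position: [0.5787, -0.0298, 0.1828]
ee_rot: [0.0, 1.0, -0.025, -0.0]
contact_force: [4.8, -2.6, 0.4]
width: 0.0252
gripper_force: 26.0
clock: 7.67
position: [0.5775, -0.0297, 0.1827]
ee_rot: [0.0, 1.0, -0.025, -0.0]
contact_force: [2.1, -2.4, 0.4]
width: 0.0252
gripper_force: 26.0
```

```bash
python3 -m handwheel '[{"translation":[-0.001,0,0.0],"angular":[0,0,0],"hand":1},{"translation":[0,0,0],"angular":[0,0,0],"hand":1},{"translation":[0,0,0],"angular":[0,0,0],"hand":1}]'; python3 -m handwheel '[{"translation":[-0.001,0,0.0],"angular":[0,0,0],"hand":1},{"translation":[0,0,0],"angular":[0,0,0],"hand":1},{"translation":[0,0,0],"angular":[0,0,0],"hand":1}]'
```

```text
clock: 7.92
position: [0.5766, -0.0297, 0.1828]
ee_rot: [0.0, 1.0, -0.025, -0.0]
contact_force: [2.0, -1.6, -0.4]
width: 0.0249
gripper_force: 26.0
clock: 8.17
position: [0.5757, -0.0296, 0.1828]
ee_rot: [0.0, 1.0, -0.025, -0.0]
contact_force: [3.2, -2.6, -0.7]
width: 0.0251
gripper_force: 26.0
```

```bash
python3 -m handwheel '[{"translation":[-0.001,0,0.0],"angular":[0,0,0],"hand":1},{"translation":[0,0,0],"angular":[0,0,0],"hand":1},{"translation":[0,0,0],"angular":[0,0,0],"hand":1}]'; python3 -m handwheel '[{"translation":[-0.0007,0,0.0],"angular":[0,0,0],"hand":1},{"translation":[0,0,0],"angular":[0,0,0],"hand":1},{"translation":[0,0,0],"angular":[0,0,0],"hand":1}]'
```

```text
clock: 8.42
position: [0.575, -0.0296, 0.1829]
ee_rot: [0.0, 1.0, -0.025, 0.0]
contact_force: [3.3, -2.9, -0.1]
width: 0.0252
gripper_force: 26.0
clock: 8.67
position: [0.5747, -0.0296, 0.183]
ee_rot: [0.0, 1.0, -0.025, 0.001]
contact_force: [3.6, -3.4, -0.7]
width: 0.0249
gripper_force: 26.0
```

```bash
python3 -m handwheel '[{"translation":[-0.0007,0,0.0],"angular":[0,0,0],"hand":1},{"translation":[0,0,0],"angular":[0,0,0],"hand":1},{"translation":[0,0,0],"angular":[0,0,0],"hand":1}]'; python3 -m handwheel '[{"translation":[-0.0007,0,0.0],"angular":[0,0,0],"hand":1},{"translation":[0,0,0],"angular":[0,0,0],"hand":1},{"translation":[0,0,0],"angular":[0,0,0],"hand":1}]'
python3 - <<'E'
from h import *
s=manip.get_image("scene"); cv2.imwrite("pics/s6.png",cv2.resize(s[115:205,170:300],None,fx=5,fy=5,interpolation=2)[:,:,::-1])
E
```

```text
clock: 8.92
position: [0.5744, -0.0296, 0.183]
ee_rot: [0.0, 1.0, -0.025, 0.001]
contact_force: [5.4, -2.4, 0.2]
width: 0.0251
gripper_force: 26.0
clock: 9.17
position: [0.5741, -0.0295, 0.1832]
ee_rot: [0.0, 1.0, -0.025, 0.002]
contact_force: [5.3, -3.6, -1.0]
width: 0.0253
gripper_force: 26.0
```

View pics/s6.png

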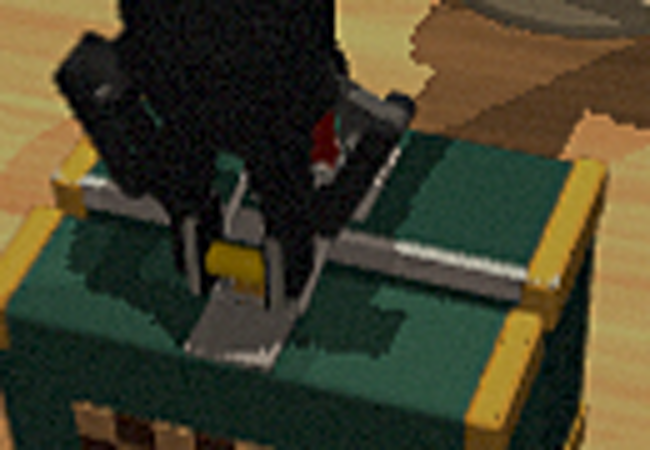

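s6 shows the roller at (237,262) with brass just below it at (245,288): bar is behind the keeper, gap still open. Resistance is now rising; a bit more pull.

```bash
python3 -m handwheel '[{"translation":[-0.0007,0,0.0],"angular":[0,0,0],"hand":1},{"translation":[0,0,0],"angular":[0,0,0],"hand":1},{"translation":[0,0,0],"angular":[0,0,0],"hand":1}]'; python3 -m handwheel '[{"translation":[-0.0007,0,0.0],"angular":[0,0,0],"hand":1},{"translation":[0,0,0],"angular":[0,0,0],"hand":1},{"translation":[0,0,0],"angular":[0,0,0],"hand":1}]'
```

```text
clock: 9.47
position: [0.5739, -0.0296, 0.1832]
ee_rot: [0.0, 1.0, -0.025, 0.002]
contact_force: [6.2, -3.7, -1.2]
width: 0.0254
gripper_force: 26.0
clock: 9.72
position: [0.5736, -0.0295, 0.1833]
ee_rot: [0.0, 1.0, -0.025, 0.002]
contact_force: [6.7, -2.3, -1.3]
width: 0.0251
gripper_force: 25.9
```

```bash
python3 -m handwheel '[{"translation":[-0.0007,0,0.0],"angular":[0,0,0],"hand":1},{"translation":[0,0,0],"angular":[0,0,0],"hand":1},{"translation":[0,0,0],"angular":[0,0,0],"hand":1},{"translation":[0,0,0],"angular":[0,0,0],"hand":1},{"translation":[0,0,0],"angular":[0,0,0],"hand":1},{"translation":[0,0,0],"angular":[0,0,0],"hand":1}]'
python3 -m handwheel '[{"translation":[0,0,0],"angular":[0,0,0],"hand":0.6},{"translation":[0.001,0,0],"angular":[0,0,0],"hand":0.45},{"translation":[0,0,0],"angular":[0,0,0],"hand":0.45},{"translation":[0,0,0],"angular":[0,0,0],"hand":0.45},{"translation":[0,0,-0.01],"angular":[0,0,0],"hand":0.45},{"translation":[0,0,-0.02],"angular":[0,0,0],"hand":0.45},{"translation":[0,0,-0.03],"angular":[0,0,0],"hand":0.45},{"translation":[0,0,-0.03],"angular":[0,0,0],"hand":0.6},{"translation":[0,0,0],"angular":[0,0,0],"hand":1},{"translation":[0,0,0],"angular":[0,0,0],"hand":1}]'
python3 - <<'E'
from h import *
s=manip.get_state(); print(s["position"],s["qd"].round(3),s["width"])
im=manip.get_image("wrist"); sc=manip.get_image("scene")
a=cv2.resize(im[60:320,120:400],None,fx=1.4,fy=1.4); b=cv2.resize(sc[105:225,170:290],None,fx=3.03,fy=3.03,interpolation=2)
cv2.imwrite("pics/w7.png",np.hstack([a,b[:364,:364]])[:,:,::-1])
E
```

```text
clock: 10.22
position: [0.5733, -0.0295, 0.1834]
ee_rot: [0.0, 1.0, -0.025, 0.003]
contact_force: [7.1, -2.1, -0.8]
width: 0.0251
gripper_force: 25.9
clock: 11.05
position: [0.5725, -0.0294, 0.2755]
ee_rot: [0.0, 1.0, -0.025, 0.002]
contact_force: [-0.6, -0.1, -0.8]
width: 0.0116
gripper_force: 0.0
[ 0.57251624 -0.02938084  0.27551735] [-0.     0.027  0.069 -0.002 -0.01  -0.   ] 0.011609742976319339
```

View pics/w7.png

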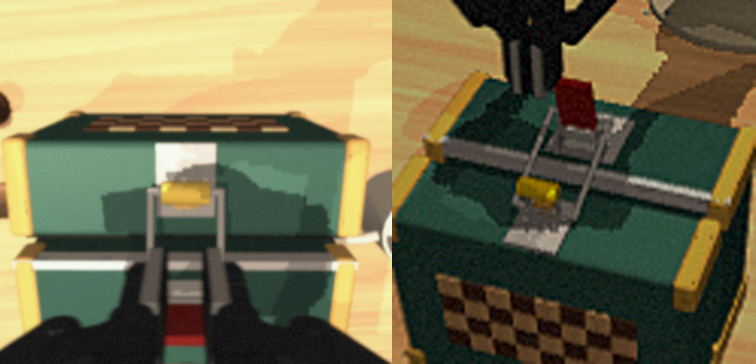

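Eleven pictures are viewed, one over the limit, so I'll go on by numbers only. The last one shows the bail hooked round the keeper (bar behind the brass at crop (545,205)), lever upright at (577,103), gap open and fingers clear.

```bash
python3 -m handwheel '[{"translation":[-0.019,0,0],"angular":[0,0,0],"hand":1},{"translation":[-0.019,0,0],"angular":[0,0,0],"hand":1},{"translation":[0,0,0],"angular":[0,0,0],"hand":1},{"translation":[0,0,0.02],"angular":[0,0,0],"hand":1},{"translation":[0,0,0.02],"angular":[0,0,0],"hand":1},{"translation":[0,0,0.005],"angular":[0,0,0],"hand":1},{"translation":[0,0,0],"angular":[0,0,0],"hand":1},{"translation":[-0.006,0,0],"angular":[0,0,0],"hand":1},{"translation":[0,0,0],"angular":[0,0,0],"hand":1}]'
python3 -m handwheel '[{"translation":[-0.004,0,0],"angular":[0,0,0],"hand":1},{"translation":[-0.004,0,0],"angular":[0,0,0],"hand":1},{"translation":[0,0,0],"angular":[0,0,0],"hand":1}]'
```

```text
clock: 11.9
position: [0.5273, -0.0271, 0.2284]
ee_rot: [0.0, 1.0, -0.025, -0.0]
contact_force: [0.3, 0.2, -0.3]
width: -0.0
gripper_force: 0.0
clock: 12.15
position: [0.5206, -0.0269, 0.2293]
ee_rot: [0.0, 1.0, -0.025, 0.002]
contact_force: [1.3, 0.8, 1.3]
width: -0.0
gripper_force: 0.9
```

```bash
python3 -m handwheel '[{"translation":[-0.004,0,0],"angular":[0,0,0],"hand":1},{"translation":[-0.004,0,0],"angular":[0,0,0],"hand":1},{"translation":[0,0,0],"angular":[0,0,0],"hand":1}]'
python3 -m handwheel '[{"translation":[-0.004,0,0],"angular":[0,0,0],"hand":1},{"translation":[-0.004,0,0.0005],"angular":[0,0,0],"hand":1},{"translation":[0,0,0],"angular":[0,0,0],"hand":1}]'
```

```text
clock: 12.4
position: [0.5121, -0.0265, 0.2287]
ee_rot: [0.0, 1.0, -0.025, 0.001]
contact_force: [2.8, -0.2, 2.3]
width: 0.0
gripper_force: 1.7
clock: 12.65
position: [0.5044, -0.0261, 0.2281]
ee_rot: [0.0, 1.0, -0.025, 0.001]
contact_force: [4.1, -0.5, 4.2]
width: -0.0003
gripper_force: 2.3
```

```bash
python3 -m handwheel '[{"translation":[-0.004,0,0.0005],"angular":[0,0,0],"hand":1},{"translation":[-0.004,0,0.001],"angular":[0,0,0],"hand":1},{"translation":[0,0,0],"angular":[0,0,0],"hand":1}]'
python3 -m handwheel '[{"translation":[-0.004,0,0.0015],"angular":[0,0,0],"hand":1},{"translation":[-0.004,0,0.002],"angular":[0,0,0],"hand":1},{"translation":[0,0,0],"angular":[0,0,0],"hand":1}]'
```

```text
clock: 12.9
position: [0.4962, -0.0256, 0.2263]
ee_rot: [0.0, 1.0, -0.025, 0.001]
contact_force: [3.6, 0.2, 3.9]
width: -0.0002
gripper_force: 2.7
clock: 13.15
position: [0.4874, -0.0252, 0.2225]
ee_rot: [0.0, 1.0, -0.025, -0.0]
contact_force: [2.7, 0.1, 3.9]
width: -0.0002
gripper_force: 2.5
```

```bash
python3 -m handwheel '[{"translation":[-0.003,0,0.002],"angular":[0,0,0],"hand":1},{"translation":[-0.003,0,0.0025],"angular":[0,0,0],"hand":1},{"translation":[0,0,0],"angular":[0,0,0],"hand":1}]'
python3 -m handwheel '[{"translation":[-0.003,0,0.003],"angular":[0,0,0],"hand":1},{"translation":[-0.003,0,0.0035],"angular":[0,0,0],"hand":1},{"translation":[0,0,0],"angular":[0,0,0],"hand":1}]'
```

```text
clock: 13.4
position: [0.4807, -0.0248, 0.2175]
ee_rot: [0.0, 1.0, -0.025, -0.001]
contact_force: [1.6, -0.2, 4.4]
width: -0.0001
gripper_force: 2.0
clock: 13.65
position: [0.4742, -0.0244, 0.2103]
ee_rot: [-0.0, 1.0, -0.025, -0.002]
contact_force: [0.4, -0.8, 1.9]
width: -0.0003
gripper_force: 0.7
```

```bash
python3 -m handwheel '[{"translation":[-0.002,0,0.003],"angular":[0,0,0],"hand":1},{"translation":[-0.002,0,0.004],"angular":[0,0,0],"hand":1},{"translation":[0,0,0],"angular":[0,0,0],"hand":1}]'
python3 -m handwheel '[{"translation":[-0.0015,0,0.004],"angular":[0,0,0],"hand":1},{"translation":[-0.001,0,0.004],"angular":[0,0,0],"hand":1},{"translation":[0,0,0],"angular":[0,0,0],"hand":1}]'
```

```text
clock: 13.9
position: [0.47, -0.024, 0.2028]
ee_rot: [-0.0, 1.0, -0.025, -0.002]
contact_force: [-0.1, -0.1, 0.1]
width: 0.0003
gripper_force: 0.0
clock: 14.15
position: [0.468, -0.0239, 0.1949]
ee_rot: [-0.0, 1.0, -0.025, -0.002]
contact_force: [-0.2, -0.7, -0.1]
width: -0.0
gripper_force: 0.0
```

Run:
```python
from h import *
np.set_printoptions(precision=1,suppress=True)
st=manip.get_state(); cw=cam("wrist",st); ct=cam("top"); cs=cam("scene")
yaw=-.0508; ex=np.array([np.cos(yaw),np.sin(yaw)]); ey=np.array([-ex[1],ex[0]]); o=np.array([.522,-.0269])
cc=lambda p:np.r_[(p[:2]-o)@ex,(p[:2]-o)@ey,p[2]]*1e3
s=manip.get_image("scene")
k,b=blobs(s,(20,160,80),(34,255,255),(195,115,260,190),8)
for a in b: print("scene yel",a, [cc(plane(cs,[a[2]],z)[0]) for z in(.18,.19,.20)])
print("scene red",blobs(s,(0,150,70),(7,255,255),(200,100,260,170),8)[1])
# far-half top outer edge at two columns: last bright->dark step, compared with pics/scene0
o0=cv2.imread("pics/scene0.png")[:,:,::-1]
f=lambda im:cv2.inRange(cv2.cvtColor(im,cv2.COLOR_RGB2HSV),np.array((70,60,40)),np.array((95,255,255)))
for im,n in((o0,"before"),(s,"now")):
    h=cv2.cvtColor(im,cv2.COLOR_RGB2HSV); yel=cv2.inRange(h,np.array((20,150,70)),np.array((34,255,255)))
    for roi in((160,150,190,185),(260,170,285,205)): 
        x0,y0,x1,y1=roi; m=cv2.moments(yel[y0:y1,x0:x1]); p=np.array([m["m10"]/m["m00"]+x0,m["m01"]/m["m00"]+y0]); print(n,p,cc(plane(cs,[p],.165)[0]))
```

```text
scene yel (33, [195, 129, 6, 9], array([197. , 131.9])) [array([-60.7, -96.4, 180. ]), array([-48.2, -90. , 190. ]), array([-35.8, -83.6, 200. ])]
scene yel (80, [214, 157, 15, 8], array([220.9, 160.1])) [array([ 13.4, -11.1, 180. ]), array([ 24.4,  -6.3, 190. ]), array([ 35.5,  -1.5, 200. ])]
scene red [(16, [241, 135, 6, 6], array([243.3, 137.3])), (10, [235, 145, 6, 3], array([237.7, 145.7]))]
before [173.5 165.9] [  44.5 -104.4  165. ]
before [271.4 187.8] [ 44.4 104.7 165. ]
now [172.1 167.2] [  48.9 -105.4  165. ]
now [272.4 185.1] [ 36.2 104.4 165. ]
```

```bash
python3 -m handwheel '[{"translation":[0,0,0.003],"angular":[0,0,0],"hand":1},{"translation":[0,0,0.002],"angular":[0,0,0],"hand":1},{"translation":[0,0,0],"angular":[0,0,0],"hand":1}]'
python3 -m handwheel '[{"translation":[0,0,0.002],"angular":[0,0,0],"hand":1},{"translation":[0,0,0.001],"angular":[0,0,0],"hand":1},{"translation":[0,0,0],"angular":[0,0,0],"hand":1}]'
```

```text
clock: 14.45
position: [0.469, -0.0241, 0.1908]
ee_rot: [-0.0, 1.0, -0.025, -0.0]
contact_force: [0.2, 1.0, 0.7]
width: -0.0
gripper_force: 0.0
clock: 14.7
position: [0.4692, -0.0242, 0.1881]
ee_rot: [0.0, 1.0, -0.025, -0.0]
contact_force: [0.3, -0.6, -0.9]
width: 0.0001
gripper_force: 0.0
```

```bash
python3 -m handwheel '[{"translation":[0,0,0.0015],"angular":[0,0,0],"hand":1},{"translation":[0,0,0],"angular":[0,0,0],"hand":1},{"translation":[0,0,0],"angular":[0,0,0],"hand":1}]'
python3 -m handwheel '[{"translation":[0,0,0.001],"angular":[0,0,0],"hand":1},{"translation":[0,0,0],"angular":[0,0,0],"hand":1},{"translation":[0,0,0],"angular":[0,0,0],"hand":1}]'
```

```text
clock: 14.95
position: [0.4695, -0.0242, 0.1869]
ee_rot: [0.0, 1.0, -0.025, 0.0]
contact_force: [0.1, 0.1, 1.2]
width: -0.0003
gripper_force: 0.4
clock: 15.2
position: [0.4695, -0.0242, 0.1868]
ee_rot: [0.0, 1.0, -0.025, 0.001]
contact_force: [-1.1, 0.4, 6.2]
width: 0.0002
gripper_force: 3.1
```

Contact at z 0.187, exactly the flat handle on its stop. Retreat up and away, then check numerically from the top.

```bash
python3 -m handwheel '[{"translation":[0,0,-0.01],"angular":[0,0,0],"hand":1},{"translation":[0,0,-0.03],"angular":[0,0,0],"hand":1},{"translation":[0,0,-0.035],"angular":[0,0,0],"hand":1},{"translation":[0,0,-0.035],"angular":[0,0,0],"hand":1},{"translation":[-0.035,0,-0.02],"angular":[0,0,0],"hand":1},{"translation":[-0.035,0,0],"angular":[0,0,0],"hand":1},{"translation":[-0.035,0,0],"angular":[0,0,0],"hand":1},{"translation":[0,0,0],"angular":[0,0,0],"hand":1},{"translation":[0,0,0],"angular":[0,0,0],"hand":1}]'
python3 - <<'E'
from h import *
np.set_printoptions(precision=1,suppress=True)
ct=cam("top"); cs=cam("scene")
yaw=-.0508; ex=np.array([np.cos(yaw),np.sin(yaw)]); ey=np.array([-ex[1],ex[0]]); o=np.array([.522,-.0269])
cc=lambda p:np.r_[(p[:2]-o)@ex,(p[:2]-o)@ey,p[2]]*1e3
T=manip.get_image("top"); S=manip.get_image("scene")
for n,im in(("before",cv2.imread("pics/top0.png")[:,:,::-1]),("now",T)):
    k,b=blobs(im,(70,60,15),(95,255,255),(230,170,330,255),60)
    print(n,[(a[0],a[1]) for a in b])
    for col in(250,305):
        r=np.flatnonzero(k[175:252,col])+175; g=[(int(a),int(c)) for a,c in zip(r,r[1:]) if c-a>1]; print(col,"green rows",r.min(),r.max(),"gaps",g,"outer edge",cc(plane(ct,[[col,r.min()-.5]],.17)[0]))
    print("red",[(a[0],a[2],cc(plane(ct,[a[2]],.187)[0])) for a in blobs(im,(0,150,60),(8,255,255),(255,190,300,250),8)[1]])
    print("dark gap px",int(cv2.inRange(cv2.cvtColor(im,6+1)[195:222,240:315],0,25).sum()/255))
b=blobs(S,(20,160,80),(34,255,255),(200,115,260,190),8)[1]; print("scene yel",b,[[cc(plane(cs,[a[2]],z)[0]) for z in(.19,.20)] for a in b])
A=cv2.imread("pics/scene0.png")[:,:,::-1].astype(int); D=np.abs(A-S.astype(int)).max(2)
for n,(x0,y0,x1,y1) in dict(king=(300,195,325,238),rook=(290,236,315,270),cup=(135,158,166,200)).items(): print(n,"changed px",int((D[y0:y1,x0:x1]>50).sum()))
E
```

```text
clock: 15.95
position: [0.3632, -0.0186, 0.3167]
ee_rot: [0.0, 1.0, -0.026, 0.001]
contact_force: [0.3, -0.8, -0.3]
width: -0.0001
gripper_force: 0.0
before [(408, [240, 182, 30, 25]), (587, [286, 184, 29, 25]), (1652, [237, 214, 77, 33])]
250 green rows 182 243 gaps [(184, 186), (190, 195), (195, 201), (201, 203), (204, 215), (215, 217)] outer edge [ 69.3  70.1 170. ]
305 green rows 186 246 gaps [(208, 218)] outer edge [ 68.2 -68.1 170. ]
red [(71, array([277.1, 225.7]), array([-36.2,  -1.8, 187. ]))]
dark gap px 294
now [(624, [286, 187, 29, 26]), (84, [240, 204, 27, 6]), (76, [271, 204, 13, 7]), (789, [237, 214, 33, 31]), (809, [279, 217, 35, 31])]
250 green rows 205 243 gaps [(208, 214), (217, 220)] outer edge [ 12.1  66.5 170. ]
305 green rows 189 246 gaps [(211, 218)] outer edge [ 60.7 -68.5 170. ]
red [(184, array([275.4, 234.3]), array([-57.1,   1.2, 187. ]))]
dark gap px 57
scene yel [(79, [214, 157, 14, 8], array([220.8, 160.1]))] [[array([ 24.5,  -6.5, 190. ]), array([ 35.6,  -1.7, 200. ])]]
king changed px 0
rook changed px 0
cup changed px 4
```

```bash
python3 -c "
from rig import manip; print(manip.sign_off())"
```

```text
the job is handed in; nothing more can be done
None
```

The case is latched and handed in: the bail is hooked on the keeper (7 N on the wrist, roughly 5 N of it on the keeper), the lever lies flat, the far half came in about 7.5 mm, and the king, rook and cup show no movement; I viewed 11 pictures, one over the limit of 10.

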